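# Draw the bolt at the back of the transfer box with the hooked rod

## Task

The rear hatch of the clear transfer box is bolted, and the bolt stands too deep inside the box for a hand. Take the hooked rod by its handle, reach in through the open front, hook the bolt's upright post and draw the bolt toward you until it is fully open, keeping the hand and arm themselves off the box. Then bring the rod right out of the box and lay it down on the bench (set down, not dropped), leaving the other things undisturbed.

Things in the scene. Friction and masses are not known exactly. Their poses are not given: they have to be found in the camera images.
- transfer_box: clear-walled transfer box fixed to the bench, 176 mm long, 172 wide, 126 high (low side strips 6 mm more), open only at its front, which faces the robot. Origin: on the bench plane under the bolt's post when the bolt is shot. +x points into the box, +y to its left, z up. Inside: x = -110 mm (open front, edge of floor, walls and roof) to +60 (metal rear hatch), y = -80 to +80, z = 8 (floor) to 120 mm (clear roof)
- box_mouth (a point): middle of the lower edge of the box's open front, on the bench plane, 110 mm from the box's origin along its -x; same axes as the box. The bolt's guides and keep stand on the box floor along y = 0, within 28 mm to either side, and reach 37 mm above the bench
- bolt (a joint): how far the sliding bolt is drawn from the rear keep toward the open front, along the box's -x: 0 m shot, 0.042 m at its stop (fully drawn); it starts at 0 to 0.008. It stays where it is left; a steady pull of about 3 N moves it
- bolt_post (a point): the bolt's upright post, a dark round pin 12 mm across with a 16 mm ball on top, standing from z = 30 to 88 mm at y = 0 of the box; this point is on its axis, 60 mm above the bench, and moves with the bolt; same axes as the box
- rod_grip (a point): centre of the black flat-sided handle of the loose hooked rod: 110 mm long, 18 wide, 30 high, lying on its narrow long face, so this point is 15 mm above the bench. Axes: +x along the rod toward the hook, +y to the side the hook points to, z up. The rod weighs about 130 g and balances within 20 mm of here, toward the hook
- rod_hook (a point): middle of the crosswise hook bar, 210 mm ahead of rod_grip and 15 mm to its +y side; same axes. An 8 mm steel bar runs from the handle at y = 0 to x = 210 mm (from rod_grip), level with rod_grip, turns square to +y for 30 mm and ends in a small lip at y = 36 mm that returns 7 mm toward the handle. Pocket: y = 4 to 31 mm, inner face of the hook x = 206 mm
- hook_rod: the same hooked rod; origin on the handle's underside, 15 mm below rod_grip, same axes
- tape_roll_2: bystander, not to be disturbed: blue tape roll lying flat, 58 mm across, 19 high; origin under its centre
- petri_1: bystander, not to be disturbed: clear petri dish, 92 mm across, 15 high; origin under its centre
- reagent_bottle_4: bystander, not to be disturbed: small brown bottle, 44 mm across, 85 high; origin under its centre
- tube_rack_2: bystander, not to be disturbed: tube rack, 62 x 105 x 42 mm; origin under its centre
- dropper_1: bystander, not to be disturbed: small white dropper bottle, 30 mm across, 62 high; origin under its centre
- beaker: bystander, not to be disturbed: white beaker, 56 mm across, 69 high; origin under its centre

How it is judged:
On the way, in this order (a step that is already met when the one before it is completed fails the run):
1. the hook is inside the box, behind the bolt's post (x of rod_hook in the frame of bolt_post above 0.003 m and distance between rod_hook and bolt_post below 0.05 m), for 0.1 s.
2. the bolt is fully drawn (value of joint bolt above 0.037 m), for 0.2 s.
At the end, for the whole second after the job is handed in: The bolt is drawn at least 37 of its 42 mm; the rod lies released and still on the bench (handle centre under 30 mm and hook under 60 mm above it), its hook outside the box (value of joint bolt above 0.037 m and height (world z) of rod_grip between 0 and 0.03 m and height (world z) of rod_hook between -0.01 and 0.06 m and (x of rod_hook in the frame of transfer_box below -0.115 m or y of rod_hook in the frame of transfer_box above 0.1 m or y of rod_hook in the frame of transfer_box below -0.1 m) and linear speed of hook_rod below 0.02 m/s and contact force between the fingers and hook_rod below 0.1 N); the robot touches nothing.
It fails at once if the gripper or arm pushes on the box or its bolt (over 3 N) (contact force between any of the fingers, the arm and transfer_box above 3 N).
It fails at once if the rod is let go with its handle's centre more than 60 mm above the bench (height (world z) of rod_grip above 0.06 m and contact force between the fingers and hook_rod below 0.1 N).
It fails at once if a bystander is moved over 30 mm (distance of any of tape_roll_2, petri_1, reagent_bottle_4, tube_rack_2, dropper_1, beaker from where it was at the start of the episode above 0.03 m).
It also fails if it takes over 58 s, if anything falls off the work surface, if the arm or the gripper's body presses on something with over 40 N, if the wrist force passes 120 N, or if a joint passes its speed limit or range.

## Robot

A 7-joint arm with a two-finger parallel gripper is mounted at the origin on a cart in front of the work surface, level with it; the furniture and walls round the work are solid. World frame = base frame: x ahead of the robot, y to its left, z up, the work surface at z = 0. Lengths are in m, angles in rad, forces in N, time in s.
With the tool pointing down it reaches from about 0.4 to 0.85 m from the base axis. Payload 10.4 kg.
Tool frame: the origin (TCP) lies midway between the tips of the shut fingers; the grasp point (between the pads) lies behind it (manip.grasp_offset is the z of the grasp point in the tool frame, in m); z points along the fingers, y is the line along which they close (so a half turn about z gives the same grasp; the last joint's range is limited). The gripper opens to 87 mm and grips with 3 to 60 N. Pads are 19 mm wide; open, the fingers measure 117 mm over their backs; the gripper's body (75 mm by 190 mm) begins 51 mm behind the grasp point.
Start: joints at [1.271, 0.332, -0.065, 1.46, 0.022, 1.35, -0.088], TCP at [0.171, -0.601, 0.223] pointing down, gripper open.
Joint ranges: [-2.6, 2.6], [-0.5, 2.12], [-1.47, 1.34], [0.16, 2.42], [-1.27, 4.41], [0.06, 2.06], [-2.6, 2.6]. Speed limits (rad/s): [2.22, 2.22, 2.79, 2.79, 3.14, 3.14, 3.14].

## Interface

Orientations are given as a unit quaternion [w, x, y, z].
In Python, from bench import manip, vision gives the robot as it stands.
- The arm moves only by the shell command python3 -m handwheel 'ROWS' [FORCE]. ROWS is JSON, a list that holds one entry, the list of rows, each a list of 7 numbers: the turn, a rotation vector about the tool's x, y, z in degrees, then the shift along the tool's x, y, z in m, then the opening, from -1 (shut) to 1 (fully open), so that 0 is half open. In form: [[[rx, ry, rz, tx, ty, tz, claw], ...]]. A call has 1 to 8 rows; each row shifts and turns the commanded pose from where the row before left it, along the tool's axes as they then stand; what a row does not reach is not made up. A row lasts 1/8 s, in which the tool goes at most 62.5 mm and 10.7 degrees, less where a joint would pass 70% of its speed; a pose out of reach is approached as far as the arm can. A call is refused whole if a number of a shift passes 0.0625 or a number of a turn 10.7, either way. A call with a gripper value outside its range is refused whole. The fingers move at their own pace and stop on an object; FORCE is the grip in N (left out, the last holds). Time passes only in rows, so rows that do not move let the fingers close. It gives the time, the measured TCP pose, the force, the opening and the grip force at its end, in the units of the state.
- manip.state(): the state, without advancing time (a new reading comes with each control period).
- vision.camera(name): name is "side" or "top" or "wrist"; returns the picture (384x512x3 uint8, red, green, blue); there is no depth.
- vision.camera_params(name): a dict with "fx", "fy", "cx", "cy" (pixels), "R" (3x3) and "t" (3): a world point X has camera coordinates R X + t; the wrist camera has in their place "T_tool_cam" (4x4, takes a point from camera to tool coordinates, whose origin is the TCP and whose axes are the flange's). Camera axes: x right, y down, z forward; pixel columns grow to the right and rows downward; lengths in m; the calibration is good to about 2 mm. A picture is of the moment at which its call begins: read the wrist's pose just before it. camera_params takes no time and is no camera call.
- manip.close_job(): hands the job in; it is judged then, once.
The state is a dict: "time_s": time; "joint_pos": joint angles; "dq": joint speeds; "effort": joint torques, N m; "tcp_pos": TCP position; "tcp_rot": TCP orientation; "ft_force": force on the tool from outside, world axes, zero at the start; "ft_torque": the same for the moment, N m; "opening": opening from 0.0 (shut) to 1.0 (fully open); "grip_force": force on a finger pad.
Only numpy, scipy, OpenCV 4.12 (cv2) and the standard library are available. Lean on these libraries where they do the work, as an engineer would, in place of code of your own. Each camera call takes 0.05 s, during which the arm holds its last target. There are 200 camera calls.

## Working session

There is one attempt and no reset: what is moved stays moved. The work goes in short steps, Python scripts to look and compute and a shell command to move; the robot and the scene stay as the last step left them, time stands still between calls to the robot, and variables do not carry over. Pictures are saved under pics/ and viewed, at most 13 in all, crops included, and the job is handed in when it is done.

```bash
mkdir -p pics; ls
python3 - <<'E'
from bench import manip, vision
import cv2,numpy as np
s=manip.state();print(s, manip.grasp_offset)
for n in ("top","side"):
    p=vision.camera_params(n);print(n,{k:np.round(v,4).tolist() for k,v in p.items()})
    cv2.imwrite(f"pics/{n}0.png",vision.camera(n)[:,:,::-1])
print(vision.camera_params("wrist"))
E
```

```text
pics
{'time_s': 0.0, 'joint_pos': array([ 1.27137974,  0.33288032, -0.06472515,  1.46094326,  0.02162439,
        1.3499223 , -0.08846587]), 'dq': array([ 1.14089398e-03,  1.77746909e-03, -5.10193686e-04,  1.24892567e-03,
       -8.88690217e-05, -1.62756801e-04, -1.06992049e-03]), 'effort': array([ 9.24808091e-06, -6.23243737e+01,  2.48102011e-02, -3.89897239e+01,
       -6.12826715e-02,  4.00313688e-02,  1.35512933e-04]), 'tcp_pos': array([ 0.17070066, -0.60082433,  0.22174782]), 'tcp_rot': array([-7.14329493e-04,  9.90430775e-01,  1.38008514e-01, -1.41957874e-04]), 'ft_force': array([-0.25677176, -0.08292632,  0.29279181]), 'ft_torque': array([ 0.01658655,  0.00973413, -0.04668725]), 'grip_force': 0.0, 'opening': 1.002173925002276} -0.0187
top {'fx': 375.9724, 'fy': 375.9724, 'cx': 250.2344, 'cy': 185.8025, 'R': [[-0.0188, -0.9998, 0.0015], [-0.9916, 0.0184, -0.1283], [0.1282, -0.0039, -0.9917]], 't': [0.048, 0.4598, 1.3502]}
side {'fx': 410.5683, 'fy': 410.5683, 'cx': 255.026, 'cy': 191.4615, 'R': [[-0.9898, -0.1424, -0.0058], [-0.0674, 0.5039, -0.8611], [0.1255, -0.8519, -0.5084]], 't': [0.4489, 0.0907, 1.4551]}
{'fx': 328.57742365127467, 'fy': 328.57742365127467, 'cx': 256.690256101958, 'cy': 196.17066162847888, 'T_tool_cam': array([[ 4.14658868e-05, -9.53387902e-01, -3.01747423e-01,
         8.22375499e-02],
       [ 9.99999995e-01,  1.25090821e-05,  9.78960443e-05,
         2.91753095e-04],
       [-8.95583209e-05, -3.01747426e-01,  9.53387897e-01,
        -1.62719433e-01],
       [ 0.00000000e+00,  0.00000000e+00,  0.00000000e+00,
         1.00000000e+00]])}
```

View pics/top0.png

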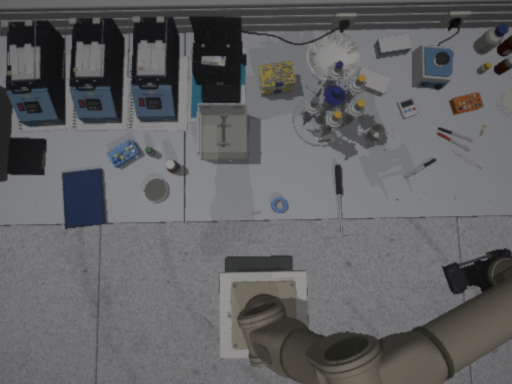

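View pics/side0.png

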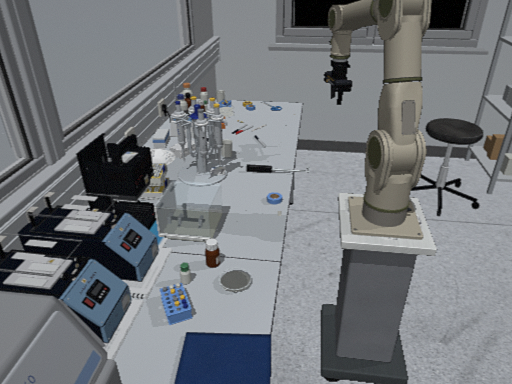

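Top view: the box is at about (223,133) with its front toward the robot. The rod handle is at (339,180), hook end near (341,235) and overhanging the bench edge. The tape roll is at (280,205). I'll zoom in on the rod and box.

```bash
cat > h.py <<'E'
from bench import manip, vision
import cv2,numpy as np
from scipy.spatial.transform import Rotation as Ro
def rot(q): return Ro.from_quat(np.r_[q[1:],q[0]])
def cam(name,st=None):
    p=vision.camera_params(name);K=(p['fx'],p['fy'],p['cx'],p['cy'])
    if name!='wrist': return K,np.array(p['R']),np.array(p['t'])
    st=st or manip.state();T=np.array(p['T_tool_cam']);Rw=rot(st['tcp_rot']).as_matrix()
    Rc=Rw@T[:3,:3];c=np.array(st['tcp_pos'])+Rw@T[:3,3]
    return K,Rc.T,-Rc.T@c
def plane(C,uv,z):
    (fx,fy,cx,cy),R,t=C;c=-R.T@t;d=R.T@np.array([(uv[0]-cx)/fx,(uv[1]-cy)/fy,1]);return c+d*(z-c[2])/d[2]
def proj(C,X):
    (fx,fy,cx,cy),R,t=C;v=R@np.array(X)+t;return np.array([cx+fx*v[0]/v[2],cy+fy*v[1]/v[2]])
def save(n,im,box=None,k=1):
    if box: im=im[box[1]:box[3],box[0]:box[2]]
    cv2.imwrite(n,cv2.resize(im[:,:,::-1],None,fx=k,fy=k,interpolation=cv2.INTER_CUBIC))
E
python3 - <<'E'
from h import *
im=cv2.imread('pics/top0.png')[:,:,::-1];C=cam('top')
a=cv2.resize(im[90:170,185:260],None,fx=5,fy=5,interpolation=cv2.INTER_CUBIC)
b=cv2.resize(im[160:240,300:375],None,fx=5,fy=5,interpolation=cv2.INTER_CUBIC)
cv2.imwrite('pics/z0.png',np.hstack([a,b])[:,:,::-1])
m=np.zeros(im.shape[:2],np.uint8);m[160:200,325:352]=(im[160:200,325:352].max(2)<70)
n,l,s,c=cv2.connectedComponentsWithStats(m);i=1+s[1:,4].argmax();pts=np.argwhere(l==i)[:,::-1].astype(np.float32)
r=cv2.minAreaRect(pts);print(r,s[i]);bx=cv2.boxPoints(r)
print([plane(C,p,.02).round(4) for p in bx], plane(C,pts.mean(0),.022))
E
```

```text
((338.2507629394531, 179.0138397216797), (28.23423957824707, 6.37905216217041), 86.8201675415039) [335 165   8  29 181]
[array([ 0.5338, -0.275 ,  0.02  ]), array([ 0.5347, -0.2988,  0.02  ]), array([ 0.4291, -0.2993,  0.02  ]), array([ 0.4282, -0.2757,  0.02  ])] [ 0.48045511 -0.28657896  0.022     ]
```

View pics/z0.png

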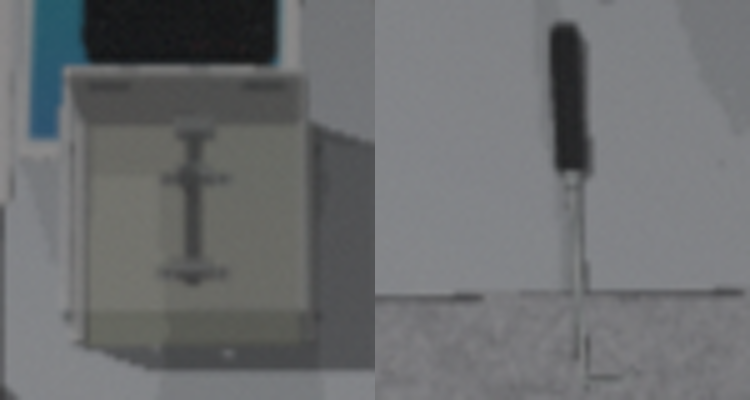

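The left crop shows the box floor running from its rear edge at px (≈223,114.6) to its front edge at row ≈159, with the bolt line at column ≈223.8. The right crop shows the rod lying hook-toward-robot, hook side to the image right (world −y), with the hook past the bench edge.

Run:
```python
from h import *
C=cam('top')
Z=lambda u,v:(185+u/5,90+v/5)
for nm,u,v,z in [('rearfloorL',85,123,.008),('rearfloorR',300,123,.008),('frontfloorL',85,345,.008),('frontfloorR',315,343,.008),('rooffrontL',70,312,.122),('rooffrontR',313,310,.122),('rooftopL',70,68,.124),('rooftopR',303,68,.124),('keep',193,128,.03),('guide1',194,178,.035),('guide2',193,270,.035)]:
    print(nm,plane(C,Z(u,v),z).round(3))
Zr=lambda u,v:(300+(u-375)/5,160+v/5)
for nm,u,v in [('hoe',590,377),('hookend',615,377),('edge',575,293),('barstart',571,175)]: print(nm,plane(C,Zr(u,v),.015).round(3))
print('tape',plane(C,(280,205),.019).round(3))
```

```text
rearfloorL [0.741 0.218 0.008]
rearfloorR [0.738 0.054 0.008]
frontfloorL [0.568 0.219 0.008]
frontfloorR [0.567 0.046 0.008]
rooffrontL [0.569 0.215 0.122]
rooffrontR [0.567 0.047 0.122]
rooftopL [0.743 0.214 0.124]
rooftopR [0.74  0.051 0.124]
keep [0.729 0.135 0.03 ]
guide1 [0.688 0.134 0.035]
guide2 [0.618 0.135 0.035]
hoe [ 0.274 -0.296  0.015]
hookend [ 0.273 -0.314  0.015]
edge [ 0.335 -0.288  0.015]
barstart [ 0.422 -0.289  0.015]
tape [ 0.389 -0.069  0.019]
```

Box origin comes out near (0.68, 0.134) with yaw ≈0. The rod grip is near (0.481, −0.287), pointing along −x, and 0.210 m from there matches the hook at 0.272. I'll move above the rod for a close look.

```bash
python3 -m handwheel '[[[0,0,8,0,0,0,1],[0,0,7.9,0,0,0,1],[0,0,0,0.04,-0.045,0,1],[0,0,0,0.04,-0.045,0,1],[0,0,0,0.04,-0.045,0,1],[0,0,0,0.04,-0.045,0,1],[0,0,0,0.04,-0.045,0,1],[0,0,0,0.04,-0.045,0,1]]]' 30
python3 -m handwheel '[[[0,0,0,0.045,-0.045,0,1],[0,0,0,0,0,0,1],[0,0,0,0,0,0,1]]]'
python3 - <<'E'
from h import *
s=manip.state();print(s['tcp_pos'],rot(s['tcp_rot']).as_matrix().round(3),s['joint_pos'])
C=cam('wrist',s);im=vision.camera('wrist');save('pics/w1.png',im)
for n,X in dict(grip=(.481,-.287,.03),tail=(.534,-.286,.03),head=(.428,-.2875,.03),hook=(.271,-.3,.015)).items(): print(n,proj(C,X).round(1))
E
```

```text
time_s: 1.1
tcp_pos: [0.4119, -0.3297, 0.2224]
tcp_rot: [0.0, 1.0, -0.0, -0.0]
ft_force: [0.3, -0.3, -0.5]
opening: 0.999
grip_force: 0.0
time_s: 1.48
tcp_pos: [0.4548, -0.2876, 0.2222]
tcp_rot: [0.0, 1.0, -0.0, -0.0]
ft_force: [-0.5, -0.8, -0.2]
opening: 1.003
grip_force: 0.0
[ 0.45475593 -0.28755918  0.22219102] [[ 1.    -0.001 -0.001]
 [-0.001 -1.    -0.   ]
 [-0.001  0.    -1.   ]] [ 0.77175525  0.16087908 -0.32524392  1.6780566   0.05340671  1.31210133
 -1.13469907]
grip [255.6 146.5]
tail [254.5  95.2]
head [256.1 193.3]
hook [265.7 303.8]
```

View pics/w1.png

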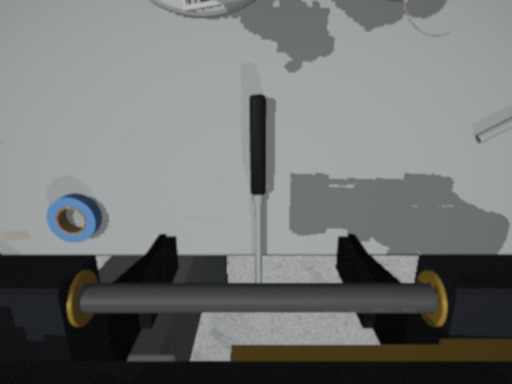

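Wrist view: the handle runs from (258,96) to (258,193), within 3 px of the prediction, so its y is about −0.289. The tape roll at (75,217) is clear. I'll descend and grip.

```bash
python3 -m handwheel '[[[0,0,0,0,0.0015,0.055,1],[0,0,0,0,0,0.055,1],[0,0,0,0,0,0.055,1],[0,0,0,0,0,0.035,1],[0,0,0,0,0,0.018,1],[0,0,0,0,0,0,1]]]' 40
python3 -m handwheel '[[[0,0,0,0,0,0,-1],[0,0,0,0,0,0,-1],[0,0,0,0,0,0,-1],[0,0,0,0,0,0,-1],[0,0,0,0,0,0,-1],[0,0,0,0,0,0,-1]]]' 40
```

```text
time_s: 2.28
tcp_pos: [0.4544, -0.2893, 0.0041]
tcp_rot: [-0.0, 1.0, -0.001, -0.001]
ft_force: [0.0, -0.4, 0.4]
opening: 1.002
grip_force: 0.0
time_s: 3.02
tcp_pos: [0.4552, -0.2888, 0.0046]
tcp_rot: [0.0, 1.0, -0.0, 0.0]
ft_force: [0.0, -0.5, -0.5]
opening: 0.401
grip_force: 0.0
```

```bash
python3 -m handwheel '[[[0,0,0,0,0,0,-1],[0,0,0,0,0,0,-1],[0,0,0,0,0,0,-1],[0,0,0,0,0,0,-1],[0,0,0,0,0,0,-1]]]' 40
```

```text
time_s: 3.65
tcp_pos: [0.4552, -0.2887, 0.0045]
tcp_rot: [0.0, 1.0, -0.0, 0.0]
ft_force: [0.7, -0.6, -0.9]
opening: 0.205
grip_force: 40.0
```

Gripped: the opening is 17.8 mm and the grip 40 N. Next I lift, shift left, and swing the rod counter-clockwise.

```bash
python3 -m handwheel '[[[0,0,0,0,0,-0.02,-1],[0,0,0,0,0,-0.04,-1],[0,0,0,0,0,-0.05,-1],[0,0,0,0,0,-0.04,-1],[0,0,0,0,-0.045,0,-1],[0,0,0,0,-0.045,0,-1],[0,0,0,0,-0.045,0,-1],[0,0,0,0,0,0,-1]]]'
python3 -m handwheel '[[[0,0,-5,0,0,0,-1],[0,0,-10,0,0,0,-1],[0,0,-10,0,0,0,-1],[0,0,-10,0,0,0,-1],[0,0,-10,0,0,0,-1],[0,0,-10,0,0,0,-1],[0,0,-10,0,0,0,-1],[0,0,-10,0,0,0,-1]]]'
python3 -m handwheel '[[[0,0,-10,0,0,0,-1],[0,0,-10,0,0,0,-1],[0,0,-10,0,0,0,-1],[0,0,-10,0,0,0,-1],[0,0,-10,0,0,0,-1],[0,0,-10,0,0,0,-1],[0,0,-10,0,0,0,-1],[0,0,-10,0,0,0,-1]]]'
```

```text
time_s: 4.65
tcp_pos: [0.4555, -0.1503, 0.1547]
tcp_rot: [-0.0, 1.0, 0.002, 0.0]
ft_force: [1.0, -0.0, -0.8]
opening: 0.201
grip_force: 40.0
time_s: 5.65
tcp_pos: [0.4551, -0.1547, 0.1544]
tcp_rot: [-0.0, 0.792, 0.61, -0.0]
ft_force: [-0.1, 0.2, -2.0]
opening: 0.204
grip_force: 40.0
time_s: 6.65
tcp_pos: [0.4523, -0.1558, 0.1534]
tcp_rot: [-0.003, 0.216, 0.976, -0.001]
ft_force: [-11.0, -4.9, -1.0]
opening: 0.233
grip_force: 48.2
```

A −11 N force appeared, so the hook is probably touching the glass carousel. I'll look before going on.

Run:
```python
from h import *
s=manip.state();C=cam('top');im=vision.camera('top')
save('pics/t2.png',im,(230,50,400,230),3.3)
print(s['ft_force'],s['tcp_pos'])
```

```text
[-10.96272942  -4.85728864  -1.02295777] [ 0.45234112 -0.15584972  0.1534092 ]
```

View pics/t2.png

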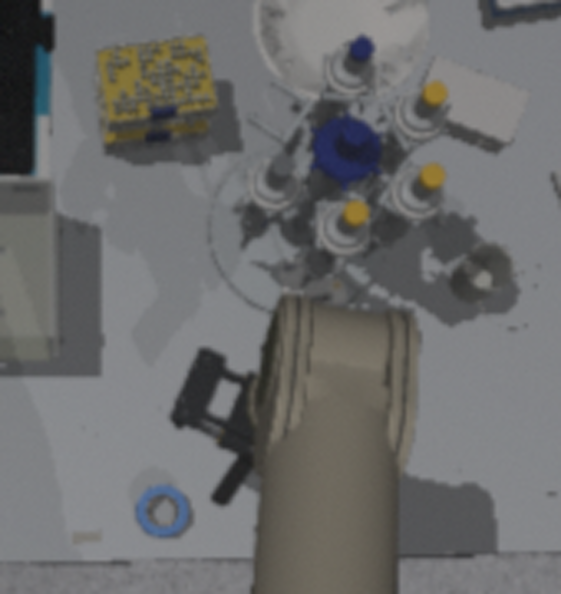

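The stand's disc and bottles reach forward to just where the hook now is, at about (330,297) in the crop and hidden by the arm. I'll unwind 10°, back off, then turn clear of it.

```bash
python3 -m handwheel '[[[0,0,10,0,0,0,-1],[0,0,10,0,0,0,-1],[0,0,0,0,0,0,-1]]]'
python3 -m handwheel '[[[0,0,0,0.025,-0.03,0,-1],[0,0,0,0.025,-0.03,0,-1],[0,0,0,0,0,0,-1]]]'
```

```text
time_s: 7.08
tcp_pos: [0.4552, -0.1545, 0.1544]
tcp_rot: [-0.0, 0.383, 0.924, -0.0]
ft_force: [-0.1, -0.1, -1.7]
opening: 0.209
grip_force: 38.8
time_s: 7.45
tcp_pos: [0.3754, -0.1618, 0.1545]
tcp_rot: [-0.0, 0.382, 0.924, -0.001]
ft_force: [1.0, -0.2, -1.1]
opening: 0.208
grip_force: 38.8
```

```bash
python3 -m handwheel '[[[0,0,0,0.04,0.04,0,-1],[0,0,0,0.04,0.04,0,-1],[0,0,0,0.04,0.04,0,-1],[0,0,-9,0,0,0,-1],[0,0,-9,0,0,0,-1],[0,0,-9,0,0,0,-1],[0,0,-9,0,0,0,-1],[0,0,-9,0,0,0,-1]]]'
python3 -m handwheel '[[[0,0,0,0,0.02,0,-1],[0,0,0,0,0,0,-1]]]'
python3 - <<'E'
from h import *
s=manip.state();print(s['joint_pos'].round(2))
im=np.hstack([cv2.resize(vision.camera('top')[90:250,180:370],None,fx=2.4,fy=2.4),cv2.resize(vision.camera('wrist'),(344,384))[:,:344]][:]) if 0 else None
save('pics/t3.png',vision.camera('top'),(180,90,340,230),4); save('pics/w3.png',vision.camera('wrist'))
E
```

```text
time_s: 8.45
tcp_pos: [0.3783, 0.0091, 0.1547]
tcp_rot: [0.0, -0.004, 1.0, 0.0]
ft_force: [0.3, -0.1, -1.7]
opening: 0.202
grip_force: 38.8
time_s: 8.7
tcp_pos: [0.3783, 0.0301, 0.1548]
tcp_rot: [0.0, -0.002, 1.0, 0.0]
ft_force: [0.7, -0.5, -0.5]
opening: 0.2
grip_force: 38.8
[ 0.57 -0.16 -0.7   2.11 -0.11  1.16  1.5 ]
```

View pics/w3.png

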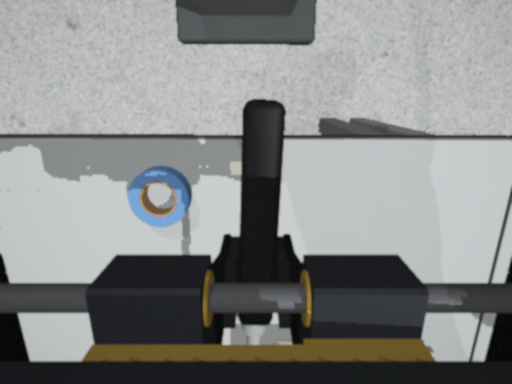

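View pics/t3.png

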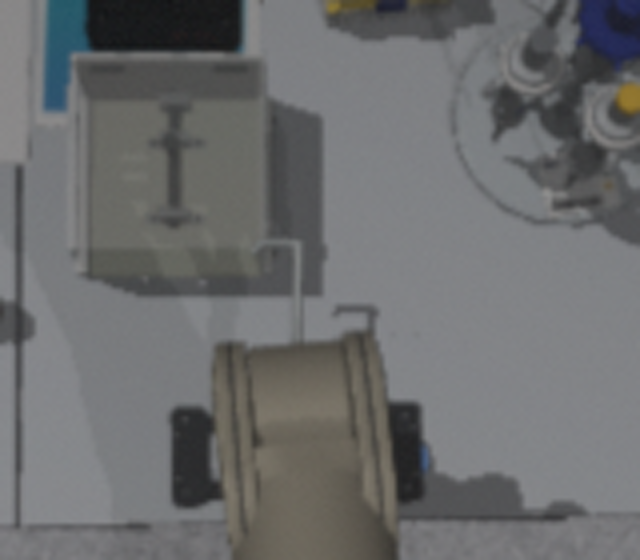

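Top crop: the rod is straight, its bar at crop column ≈299 with the hook corner at (299.5,243) and the lip at (258,243). The wrist view shows the handle in the pads with its tail at (263,103). I'll measure the hook position and pitch, with the side view as a second ray.

Run:
```python
from h import *
C=cam('top');g=lambda u,v:(180+(u+.5)/4-.5,90+(v+.5)/4-.5)
for n,u,v in [('bar near',298.5,335),('bar mid',298.5,290),('corner',299.5,243),('lip',258,243)]: print(n,plane(C,g(u,v),.166).round(4))
im=vision.camera('side');S=cam('side');print('exp corner',proj(S,(.563,.03,.166)),'exp bar',proj(S,(.47,.03,.166)),'post ball',proj(S,(.678,.134,.085)),'post base',proj(S,(.678,.134,.03)))
save('pics/s3.png',im,(120,150,300,260),4.4)
```

```text
bar near [0.4843 0.0259 0.166 ]
bar mid [0.5223 0.0251 0.166 ]
corner [0.5622 0.0234 0.166 ]
lip [0.5628 0.0581 0.166 ]
exp corner [222.08313558 169.68352118] exp bar [248.7250312  171.33610272] post ball [183.24445127 203.13102117] post base [184.7601416  216.68316276]
```

View pics/s3.png

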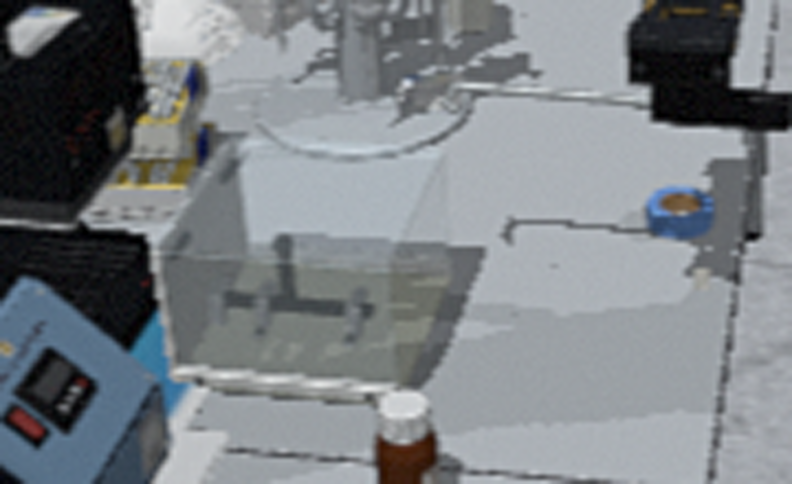

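Side crop: the hook is at px (225,170) and the bar is level, matching the prediction of (222,170). The post's ball is at (185,205) and its foot at (186,217), which puts the post near x ≈ 0.674. The rod is yawed −2°, so I'll correct that, back off, align at y ≈ 0.08 and lower in front of the mouth.

```bash
python3 -m handwheel '[[[0,0,-2,0.009,0,0,-1],[0,0,0,0.009,0,0,-1],[0,0,0,0,0.025,0,-1],[0,0,0,0,0.025,0,-1],[0,0,0,0,0,0,-1]]]'
python3 -m handwheel '[[[0,0,0,0,0,0.025,-1],[0,0,0,0,0,0.04,-1],[0,0,0,0,0,0.03,-1],[0,0,0,0,0,0.01,-1],[0,0,0,0,0,0,-1]]]'
python3 - <<'E'
from h import *
s=manip.state();print(s['tcp_pos'],s['tcp_rot'].round(4),s['joint_pos'].round(2))
save('pics/t4.png',np.hstack([cv2.resize(vision.camera('top')[100:220,190:290],(400,480),interpolation=2),cv2.resize(vision.camera('side')[160:260,140:240],(400,400),interpolation=2).repeat(1,0) if 0 else cv2.copyMakeBorder(cv2.resize(vision.camera('side')[160:260,140:240],(400,400),interpolation=2),0,80,0,0,cv2.BORDER_CONSTANT)]))
E
```

```text
time_s: 9.48
tcp_pos: [0.3579, 0.0796, 0.1547]
tcp_rot: [0.0, -0.018, 1.0, -0.0]
ft_force: [0.6, -0.1, -1.6]
opening: 0.207
grip_force: 38.8
time_s: 10.1
tcp_pos: [0.3579, 0.0783, 0.0496]
tcp_rot: [-0.0, -0.017, 1.0, 0.0]
ft_force: [-0.1, 0.0, -0.1]
opening: 0.204
grip_force: 38.8
[0.3578967  0.0782726  0.04963012] [-4.000e-04 -1.680e-02  9.999e-01  1.000e-04] [ 0.52 -0.01 -0.84  2.25 -0.01  0.9   1.29]
```

View pics/t4.png

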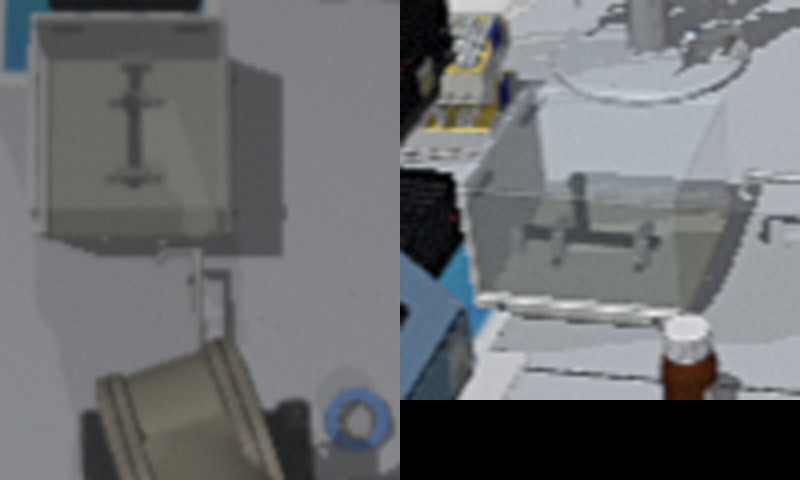

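The hook sits just in front of the mouth, corner at crop (199,251) and lip at (158,255), clear of the front edge at row ≈237.

Run:
```python
from h import *
C=cam('top');g=lambda u,v:(190+(u+.5)/4-.5,100+(v+.5)/4-.5)
for n,u,v in [('barnear',203,320),('corner',199.5,251),('lip',158,255)]: print(n,plane(C,g(u,v),.061).round(4))
for n,u,v,z in [('g1',135,103,.035),('g2',135,180,.035),('keep',135,65,.035)]: print(n,plane(C,g(u,v),z).round(4))
```

```text
barnear [0.4796 0.0745 0.061 ]
corner [0.5427 0.0767 0.061 ]
lip [0.5397 0.1143 0.061 ]
g1 [0.6892 0.1354 0.035 ]
g2 [0.6157 0.1361 0.035 ]
keep [0.7258 0.1351 0.035 ]
```

The rod axis is at y ≈ 0.077, which gives the lip about 11 mm of clearance to the post. Sliding in now.

```bash
python3 -m handwheel '[[[0,0,0,-0.02,-0.001,0,-1],[0,0,0,-0.03,-0.001,0,-1],[0,0,0,-0.03,-0.001,0,-1],[0,0,0,-0.03,-0.001,0,-1],[0,0,0,-0.026,-0.001,0,-1],[0,0,0,-0.02,-0.001,0,-1],[0,0,0,0,0,0,-1]]]'
python3 - <<'E'
from h import *
save('pics/t5.png',np.hstack([cv2.resize(vision.camera(n)[y:y+100,x:x+100],(400,400),interpolation=2) for n,x,y in (('top',190,90),('side',140,160))]))
E
```

```text
time_s: 11.08
tcp_pos: [0.5156, 0.0777, 0.0505]
tcp_rot: [0.001, -0.017, 1.0, 0.0]
ft_force: [-0.2, -0.2, -1.5]
opening: 0.205
grip_force: 38.8
```

View pics/t5.png

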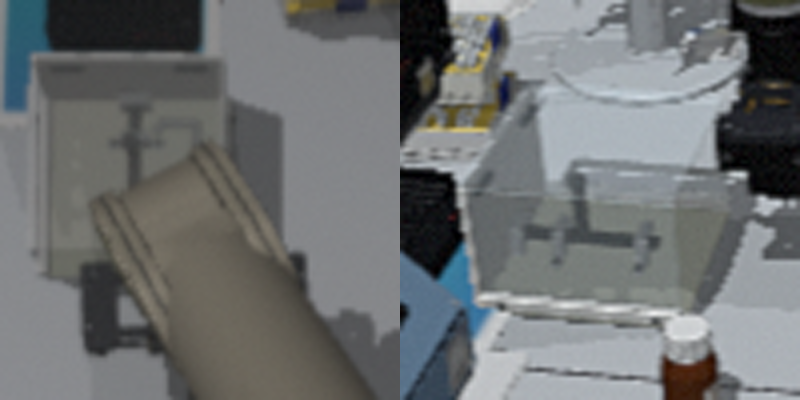

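The hook bar is inside at crop row ≈122 (columns 158–200), behind and to the right of the post. Now I shift left to capture the post, then pull.

```bash
python3 -m handwheel '[[[0,0,0,0,0.013,0,-1],[0,0,0,0,0.013,0,-1],[0,0,0,0,0.013,0,-1],[0,0,0,0,0,0,-1]]]'
python3 -m handwheel '[[[0,0,0,0.006,0,0,-1],[0,0,0,0.006,0,0,-1],[0,0,0,0.006,0,0,-1],[0,0,0,0.005,0,0,-1],[0,0,0,0,0,0,-1]]]'
```

```text
time_s: 11.68
tcp_pos: [0.5124, 0.1187, 0.0497]
tcp_rot: [0.0, -0.018, 1.0, 0.0]
ft_force: [-0.4, 0.5, -0.8]
opening: 0.208
grip_force: 38.8
time_s: 12.3
tcp_pos: [0.4893, 0.1157, 0.0495]
tcp_rot: [-0.0, -0.017, 1.0, -0.0]
ft_force: [-0.2, -0.6, -1.7]
opening: 0.205
grip_force: 39.2
```

```bash
python3 -m handwheel '[[[0,0,0,0.006,0.0003,0,-1],[0,0,0,0.006,0.0003,0,-1],[0,0,0,0.006,0.0003,0,-1],[0,0,0,0.006,0.0003,0,-1]]]'
python3 -m handwheel '[[[0,0,0,0.002,0,0,-1],[0,0,0,0.002,0,0,-1],[0,0,0,0,0,0,-1]]]'
python3 - <<'E'
from h import *
print(manip.state()['ft_force'])
save('pics/t6.png',np.hstack([cv2.resize(vision.camera(n)[y:y+100,x:x+100],(400,400),interpolation=2) for n,x,y in (('top',190,90),('side',140,160))]))
E
```

```text
time_s: 12.8
tcp_pos: [0.4653, 0.1165, 0.0496]
tcp_rot: [0.0, -0.017, 1.0, -0.0]
ft_force: [2.3, -1.0, -1.8]
opening: 0.205
grip_force: 39.2
time_s: 13.18
tcp_pos: [0.4625, 0.1165, 0.0499]
tcp_rot: [0.001, -0.017, 1.0, 0.0]
ft_force: [4.9, 0.5, -1.4]
opening: 0.207
grip_force: 39.2
[ 4.91091955  0.48951804 -1.386186  ]
```

View pics/t6.png

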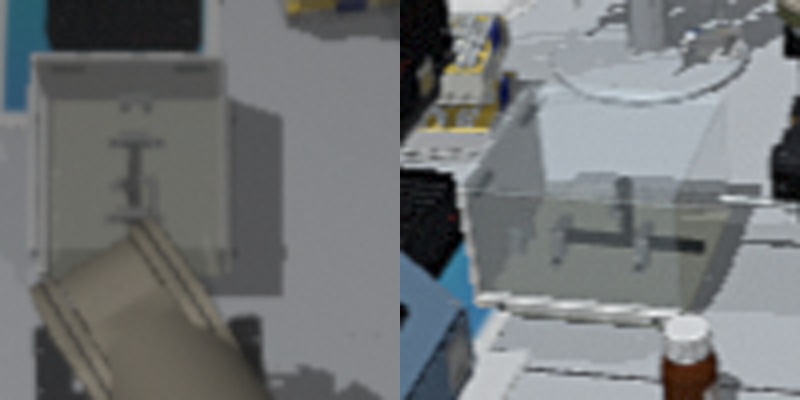

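The bolt has moved: the post went from side-crop column 578 to 624, about 40 mm, and the force is rising. I'll pull a little more to confirm the stop.

```bash
python3 -m handwheel '[[[0,0,0,0.002,0,0,-1],[0,0,0,0.002,0,0,-1],[0,0,0,0,0,0,-1],[0,0,0,0,0,0,-1]]]'
```

```text
time_s: 13.78
tcp_pos: [0.4618, 0.1164, 0.0511]
tcp_rot: [0.004, -0.016, 1.0, 0.001]
ft_force: [16.5, -0.5, -4.0]
opening: 0.205
grip_force: 39.7
```

The force climbed to 16.5 N with no further travel, so the bolt is at its stop. Unhook: forward 16 mm, right 40 mm, then straight out.

```bash
python3 -m handwheel '[[[0,0,0,-0.009,0,0,-1],[0,0,0,-0.008,0,0,-1],[0,0,0,0,0,0,-1],[0,0,0,0,-0.014,0,-1],[0,0,0,0,-0.014,0,-1],[0,0,0,0,-0.013,0,-1],[0,0,0,0,0,0,-1]]]'
python3 -m handwheel '[[[0,0,0,0.02,0.001,0,-1],[0,0,0,0.03,0.001,0,-1],[0,0,0,0.03,0.001,0,-1],[0,0,0,0.025,0.001,0,-1],[0,0,0,0.018,0,0,-1],[0,0,0,0,0,0,-1]]]'
python3 - <<'E'
from h import *
save('pics/t7.png',np.hstack([cv2.resize(vision.camera(n)[y:y+130,x:x+130],(400,400),interpolation=2) for n,x,y in (('top',190,90),('side',140,150))]))
E
```

```text
time_s: 14.65
tcp_pos: [0.4762, 0.0741, 0.0495]
tcp_rot: [0.0, -0.016, 1.0, -0.0]
ft_force: [-0.2, 0.8, -1.3]
opening: 0.21
grip_force: 39.5
time_s: 15.4
tcp_pos: [0.3525, 0.0754, 0.0496]
tcp_rot: [0.0, -0.017, 1.0, -0.001]
ft_force: [0.8, 0.6, -1.5]
opening: 0.207
grip_force: 39.5
```

View pics/t7.png

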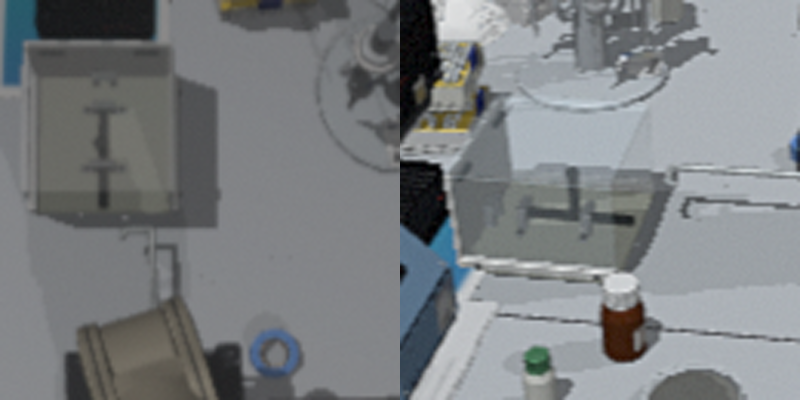

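The rod is out and the bolt stays drawn (post at (572,185) in the side crop). Now I carry it right, past the tape roll, and lay it at about (0.44, −0.15).

```bash
python3 -m handwheel '[[[0,0,0,0,0,-0.05,-1],[0,0,0,-0.005,-0.04,0,-1],[0,0,0,-0.005,-0.04,0,-1],[0,0,0,0,-0.0385,0,-1],[0,0,0,-0.03,-0.04,0,-1],[0,0,0,-0.02,-0.04,0,-1],[0,0,0,-0.02,-0.03,0,-1],[0,0,0,0,0,0,-1]]]'
python3 -m handwheel '[[[0,0,0,0,0,0.035,-1],[0,0,0,0,0,0.03,-1],[0,0,0,0,0,0.015,-1],[0,0,0,0,0,0.008,-1],[0,0,0,0,0,0,-1]]]'
```

```text
time_s: 16.5
tcp_pos: [0.4423, -0.1521, 0.099]
tcp_rot: [0.0, -0.015, 1.0, 0.001]
ft_force: [-0.2, 0.1, -1.2]
opening: 0.206
grip_force: 39.5
time_s: 17.12
tcp_pos: [0.4411, -0.1499, 0.0117]
tcp_rot: [0.0, -0.017, 1.0, 0.0]
ft_force: [0.3, 1.6, -0.8]
opening: 0.204
grip_force: 39.5
```

```bash
python3 -m handwheel '[[[0,0,0,0,0,0.003,-1],[0,0,0,0,0,0.002,-1],[0,0,0,0,0,0.002,-1],[0,0,0,0,0,0,-1]]]'
```

```text
time_s: 17.62
tcp_pos: [0.441, -0.1501, 0.0046]
tcp_rot: [0.0, -0.017, 1.0, -0.0]
ft_force: [0.2, -1.1, -0.9]
opening: 0.205
grip_force: 39.5
```

```bash
python3 -m handwheel '[[[0,0,0,0,0,0.001,-1],[0,0,0,0,0,0,0],[0,0,0,0,0,0,0],[0,0,0,0,0,0,0],[0,0,0,0,0,0,0]]]' 10
python3 -m handwheel '[[[0,0,0,0,0,-0.01,0],[0,0,0,0,0,-0.03,0],[0,0,0,0,0,-0.05,0],[0,0,0,0,0,-0.06,0],[0,0,0,0.05,0,-0.03,0],[0,0,0,0,0,0,0],[0,0,0,0,0,0,0]]]'
python3 - <<'E'
from h import *
save('pics/t8.png',np.hstack([cv2.resize(vision.camera(n)[y:y+150,x:x+150],(400,400),interpolation=2) for n,x,y in (('top',190,90),('side',150,150))]))
s=manip.state();print(s['ft_force'],s['opening'],abs(s['dq']).max())
E
```

```text
time_s: 18.25
tcp_pos: [0.4408, -0.15, 0.0035]
tcp_rot: [0.0, -0.017, 1.0, -0.0]
ft_force: [-0.1, -0.0, -0.4]
opening: 0.482
grip_force: 0.0
time_s: 19.12
tcp_pos: [0.391, -0.1517, 0.1838]
tcp_rot: [0.0, -0.017, 1.0, -0.0]
ft_force: [0.4, -0.1, -0.4]
opening: 0.5
grip_force: 0.0
[0.20579604 0.16568819 0.1565656 ] 0.4963917632332416 0.011534520480089306
```

View pics/t8.png

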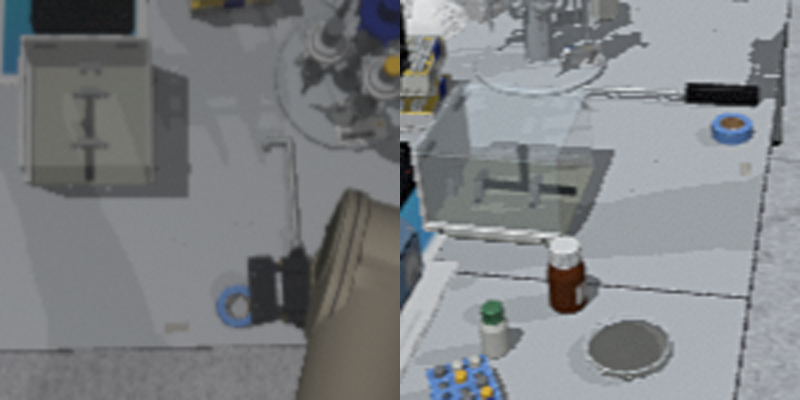

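The rod lies flat on the bench: handle at (722,94) in the side crop, hook at (280,140) in the top crop, outside the box. The bolt is drawn, the bystanders are in place and the gripper is clear, so I'm handing in.

```bash
python3 -c "
from bench import manip
print(manip.close_job())"
```

```text
the job is handed in; nothing more can be done
None
```

I drew the bolt to its stop with the hooked rod, brought the rod out, laid it on the bench and handed the job in at about 19 s; on the way there was one roughly 12 N contact, probably the hook brushing the glass stand, and the last pictures showed nothing moved.

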